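# Hang the pot lid on the sprung hook

### The job

Take the sprung hook by its black grip, pull it down against its pull and work it under the bar of the pot lid's handle, then let it rise gently so that it carries the lid level up off the trivet to the top of its travel, and let go. Touch only the grip, feel your way in without pressing hard on the lid or shoving it about, never let the hook fly up, and leave the jars and the skimmer where they are.

Things in the scene. Friction and masses are not known exactly. Their poses are not given: they have to be found in the camera images.
- grip (a point): foot of the sprung hook's grip, on its vertical swivel axis, 270 mm above the worktop at rest. The grip, a black upright block on this point: 32 mm along x, 14 mm along y (pinch it across y), 45 mm tall, on a steel disc 38 mm across. z up. It turns with the hook about z (+-2.2 rad from the boom, light friction) and moves freely sideways with the boom, in and out, and down 170 mm
- swivel: grip and steel hook, same origin and axes as grip. Below hangs a J, 24 mm wide in x, mouth to +y: flat tongue 6 mm thick, y -19 to 13 mm; back plate y -19 to -13, 42 mm above the tongue; upturned lip y 8 to 13, 14 mm high from the underside. Seat for the bar between them. Shank length is adjustable: underside 100 to 136 mm below the origin, never measured: to be felt
- lift (a joint): how far the hook is pulled down, m: 0 = at the top stop, where its spring holds it, 0.17 = lowest. The spring pulls up with about 8 N at the top and 11 N at 0.14 (hook's own weight already taken off); with the lid on, 3 to 5 N less. The damping is light: let go low down, it flies up
- swing: the boom that carries the hook: level tube that swings about the post (+-0.9 rad from the stand's -x) and telescopes, so that the grip stands 150 to 260 mm from the post; light friction. Goes up and down with the hook. Origin on the post's axis, 270 mm up at rest; the boom points along its -x, axis 12 mm lower; 18 mm thick
- stand: fixed stand of the hook: base plate 120 x 120 x 12 mm, steel post 24 mm thick, 342 mm high overall. Origin on the worktop under the post; the boom points along its -x at swing 0
- lid: cast aluminium pot lid, loose on the trivet, 0.3 to 0.52 kg, 180 mm across. Origin at the centre of its underside, z up. Top flat within 78 mm of the centre, 14 mm above the origin. Handle: a fixed steel bail, round bar 8 mm thick along the lid's x at y = 0, on two legs at x = +-35 mm, 19 mm clear between lid top and underside of the bar; same from either side
- lid_bar (a point): middle of the lid's handle bar (bar axis), 37 mm above the lid's underside; the lid's axes
- trivet: green silicone trivet, fixed, round, 160 mm across, 10 mm thick, yields about 1 mm for 8 N; origin at the centre of its underside
- jar_tall: bystander: glass jar with twist cap, 64 mm across, 105 mm tall; origin under its centre
- jar_short: bystander: glass jar with twist cap, 72 mm across, 75 mm tall; origin under its centre
- skimmer: bystander: flat steel skimmer, 305 mm long, 90 mm wide, 6 mm thick, along its x, nearer the robot; origin on the worktop
Things that resemble listed ones, but are neither listed nor needed, are in the scene too. What is meant by the lid is not red or yellow, and is the smaller of those in its own colour.

How it is judged:
By the outcome, as a careful person would: the job done as asked, in the order asked, and still so for the second after the job is handed in, with the robot touching nothing.
It also fails if it takes over 72 s, if anything falls off the work surface, if the arm or the gripper's body presses on something with over 40 N, if the wrist force passes 120 N, or if a joint passes its speed limit or range.

### The arm

A 7-joint arm with a two-finger parallel gripper is mounted at the origin on the work surface. World frame = base frame: x ahead of the robot, y to its left, z up, the work surface at z = 0. Lengths are in m, angles in degrees, forces in N, time in s.
With the tool pointing down it reaches from about 0.425 to 0.825 m from the base axis. Payload 3.6 kg.
Tool frame: the origin (TCP) lies on the centre line of the jaws, within the pads' length; the fingertips stand 19 mm ahead of it and the grasp point (between the pads) is the TCP; z points along the fingers, y is the line along which they close (so a half turn about z gives the same grasp; the last joint's range is limited). The gripper opens to 93 mm and grips with 3 to 60 N. Pads are 15 mm wide; open, the fingers measure 128 mm over their backs; the gripper's body (75 mm by 188 mm) begins 65 mm behind the grasp point.
Start: joints at [67.924, 35.231, -0.722, 81.555, 0.464, 63.22, -2.315], TCP at [0.228, -0.609, 0.203] pointing down, gripper open.
Joint ranges: [-178.69, 178.69], [-17.37, 117.87], [-77.05, 75.6], [15.02, 138.74], [-78.02, 258.01], [0.78, 113.62], [-162.83, 162.83]. Speed limits (degrees/s): [159.86, 159.86, 180, 180, 180, 180, 180].

### API

Orientations are given as a 3x3 rotation matrix whose columns are the frame's x, y, z axes.
In Python, from station import status, camera, camera_params, robot gives the robot as it stands.
- The arm moves only by the shell command python3 -m pendant 'ROWS' [FORCE]. ROWS is JSON, a list of rows, each a list of 7 numbers: the shift along the tool's x, y, z as a fraction of full scale, then the turn, a rotation vector about the tool's x, y, z as a fraction of full scale, then the opening, from 0 (shut) to 1 (fully open). A call has 1 to 12 rows; each row is the pose to reach, as a shift and turn from the pose commanded when the call began, along the tool's axes at that moment, turning the shorter way round; what a row does not reach only later rows make up. Full scale, the value 1, is 0.3 m for a shift and 180 degrees for a turn. A row lasts 1/8 s, in which the tool goes at most 62.5 mm and 10.7 degrees, less where a joint would pass 70% of its speed; a pose out of reach is approached as far as the arm can. A call with a number of a shift or a turn outside -1 to 1 is refused whole. A call with a gripper value outside its range is refused whole. The fingers move at their own pace and stop on an object; FORCE is the grip in N (left out, the last holds). Time passes only in rows, so rows that repeat a pose let the fingers close. It gives the time, the measured TCP pose, the force, the opening and the grip force at its end, in the units of the state.
- status.read_state(): the state, without advancing time (a new reading comes with each control period).
- camera(name): name is "side" or "top" or "wrist"; returns the picture (420x560x3 uint8, red, green, blue); there is no depth.
- camera_params(name): a dict with "camera_matrix" (3x3 intrinsics, pixels), "dist" ([k1, k2, p1, p2, k3] as OpenCV has them; the pictures are not rectified), "origin" and "attitude" of the camera in the world; the wrist camera has in their place "tool_from_camera" (4x4, takes a point from camera to tool coordinates, whose origin is the TCP and whose axes are the flange's). Camera axes: x right, y down, z forward; pixel columns grow to the right and rows downward; lengths in m; the calibration is good to about 2 mm. A picture is of the moment at which its call begins: read the wrist's pose just before it. camera_params takes no time and is no camera call.
- robot.job_done(): hands the job in; it is judged then, once.
The state is a dict: "time": time; "q": joint angles; "joint_velocities": joint speeds; "effort": joint torques, N m; "position": TCP position; "tcp_rot": TCP orientation; "force": force on the tool from outside, world axes, zero at the start; "ft_torque": the same for the moment, N m; "gripper_width": opening from 0.0 (shut) to 1.0 (fully open); "grasp_force": force on a finger pad.
Only numpy, scipy, OpenCV 4.12 (cv2) and the standard library are available. Lean on these libraries where they do the work, as an engineer would, in place of code of your own. Each camera call takes 0.05 s, during which the arm holds its last target. There are 200 camera calls.

## Working session

There is one attempt and no reset: what is moved stays moved. The work goes in short steps, Python scripts to look and compute and a shell command to move; the robot and the scene stay as the last step left them, time stands still between calls to the robot, and variables do not carry over. Pictures are saved under pics/ and viewed, at most 10 in all, crops included, and the job is handed in when it is done.

```bash
ls; mkdir -p pics; python3 - <<'E'
from station import status, camera, camera_params, robot
import cv2, numpy as np
s=status.read_state(); print(s)
for n in ["side","top"]:
    im=camera(n); cv2.imwrite(f"pics/{n}0.png",im[:,:,::-1]); p=camera_params(n); print(n,p)
print(camera_params("wrist"))
E
```

```text
pics
{'time': 0.0, 'q': array([67.92304773, 35.28814371, -0.7241375 , 81.64250472,  0.46511543,
       63.21954564, -2.31313207]), 'joint_velocities': array([-0.04699217,  0.07985905,  0.06557679, -0.05631724, -0.02174298,
       -0.01211139,  0.00663897]), 'effort': array([ 1.14495447e-04, -4.58933079e+01,  2.09179628e-01, -1.65743637e+01,
       -6.10381225e-02,  2.06412765e-02,  2.69401708e-04]), 'position': array([ 0.22797361, -0.60780413,  0.20178688]), 'tcp_rot': array([[ 9.36270858e-01,  3.51277662e-01, -9.40823900e-04],
       [ 3.51278919e-01, -9.36267802e-01,  2.39263342e-03],
       [-4.03844512e-05, -2.57064455e-03, -9.99996695e-01]]), 'force': array([-0.33584463,  0.89321991, -0.37104261]), 'ft_torque': array([-0.02245192, -0.03751702, -0.01014275]), 'grasp_force': 0.0, 'gripper_width': 0.9978137218714493}
side {'camera_matrix': array([[450.83635627,   0.        , 279.4261817 ],
       [  0.        , 450.83635627, 211.7240817 ],
       [  0.        ,   0.        ,   1.        ]]), 'dist': array([0.03360595, 0.        , 0.        , 0.        , 0.        ]), 'origin': arra
[... 623 characters left out ...]
04, -7.63688779e-03],
       [ 7.37491393e-03, -1.66471113e-01, -9.86018752e-01]])}
{'camera_matrix': array([[316.02882979,   0.        , 282.23782325],
       [  0.        , 316.02882979, 208.34019765],
       [  0.        ,   0.        ,   1.        ]]), 'dist': array([-0.07459458,  0.        ,  0.        ,  0.        ,  0.        ]), 'tool_from_camera': array([[-7.89560260e-04, -9.67498827e-01, -2.52874270e-01,
         6.97708700e-02],
       [ 9.99998464e-01, -1.15955684e-03,  1.31413464e-03,
         7.82027267e-04],
       [-1.56464581e-03, -2.52872844e-01,  9.67498257e-01,
        -1.82771558e-01],
       [ 0.00000000e+00,  0.00000000e+00,  0.00000000e+00,
         1.00000000e+00]])}
```

View pics/side0.png

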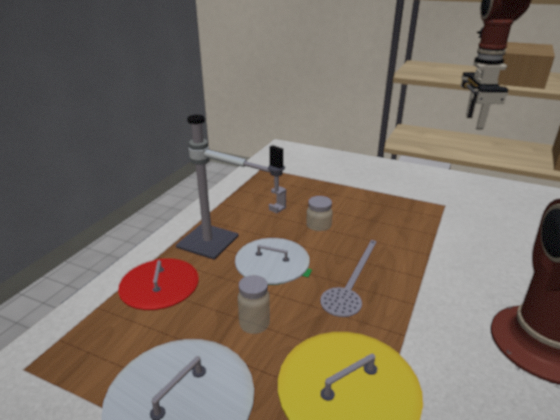

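View pics/top0.png

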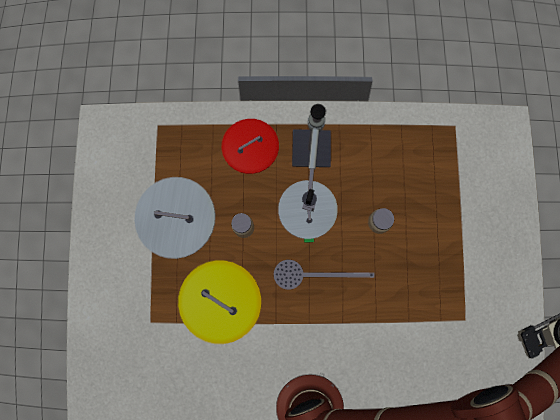

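Candidates for the lid: small silver at side (272,260)/top (308,209), large silver at side (180,390)/top (175,218), red (158,283), yellow (350,385). The lid is the small silver one. The grip is the black block at side (277,157)/top (309,199). Next, close crops of both.

```bash
cat > h.py <<'E'
from station import status, camera, camera_params, robot
import cv2, numpy as np
def ray(n,uv,st=None,p=None):
    p=p or camera_params(n)
    x=cv2.undistortPoints(np.array([[uv]],float),p["camera_matrix"],p["dist"])[0,0]
    d=np.array([x[0],x[1],1.])
    if n=="wrist":
        T=p["tool_from_camera"];R=st["tcp_rot"]
        return st["position"]+R@T[:3,3], R@T[:3,:3]@d
    return p["origin"],p["attitude"]@d
def plane(n,uv,z,st=None):
    o,d=ray(n,uv,st); return o+d*(z-o[2])/d[2]
def tri(a,ua,b,ub,st=None):
    o1,d1=ray(a,ua,st);o2,d2=ray(b,ub,st)
    k=np.linalg.lstsq(np.c_[d1,-d2],o2-o1,rcond=None)[0]
    P,Q=o1+k[0]*d1,o2+k[1]*d2
    return (P+Q)/2,np.linalg.norm(P-Q)
def proj(n,P,st=None):
    p=camera_params(n)
    if n=="wrist":
        T=p["tool_from_camera"];R=st["tcp_rot"]@T[:3,:3];o=st["position"]+st["tcp_rot"]@T[:3,3]
    else: R,o=p["attitude"],p["origin"]
    return cv2.projectPoints(np.atleast_2d(P)@R - o@R,np.zeros(3),np.zeros(3),p["camera_matrix"],p["dist"])[0][:,0]
E
python3 - <<'E'
from h import *
a=cv2.imread("pics/side0.png");b=cv2.imread("pics/top0.png")
cv2.imwrite("pics/c1.png",np.hstack([cv2.resize(a[135:285,225:325],None,fx=4,fy=4,interpolation=cv2.INTER_CUBIC),cv2.resize(b[95:245,260:360],None,fx=4,fy=4,interpolation=cv2.INTER_CUBIC)]))
E
```

```text
(no output)
```

View pics/c1.png

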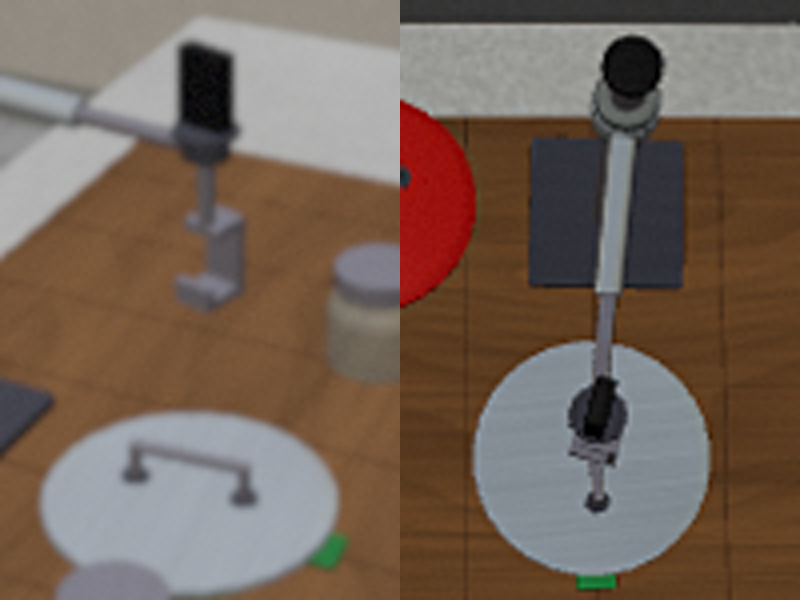

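The crops confirm it: the small silver lid has its bail roughly along world x (legs at side crop (136,470) and (243,495)). The hook's back plate is on the −x/−y side, with its mouth towards +y. The grip block is tilted a little in the top view.

```bash
python3 - <<'E'
from h import *
np.set_printoptions(precision=4,suppress=True)
S=lambda x,y:(225+x/4-.375,135+y/4-.375); T=lambda x,y:(260+(x-400)/4-.375,95+y/4-.375)
# lid rim by mask on top view
b=cv2.imread("pics/top0.png");hsv=cv2.cvtColor(b,cv2.COLOR_BGR2HSV)
m=((hsv[...,1]<60)&(hsv[...,2]>120)).astype(np.uint8)
m[:, :270]=0;m[:,345:]=0;m[:172]=0;m[245:]=0
c=max(cv2.findContours(m,cv2.RETR_EXTERNAL,cv2.CHAIN_APPROX_NONE)[0],key=cv2.contourArea)
h=cv2.convexHull(c)[:,0]
P=np.array([plane("top",u,0.022)[:2] for u in h.astype(float)])
A=np.c_[2*P,np.ones(len(P))];s=np.linalg.lstsq(A,(P**2).sum(1),rcond=None)[0]
print("lid c",s[:2],"r",np.sqrt(s[2]+s[:2]@s[:2]))
a=plane("side",S(136,445),.047);d=plane("side",S(247,466),.047);print("bar ends",a,d,np.linalg.norm(a-d),(a+d)/2,"ang",np.degrees(np.arctan2(*(a-d)[[1,0]])))
a=plane("side",S(136,474),.026);d=plane("side",S(243,497),.026);print("feet",a,d,np.linalg.norm(a-d),(a+d)/2,"ang",np.degrees(np.arctan2(*(a-d)[[1,0]])))
print("near foot top",plane("top",T(597,502),.026),"near bar end",plane("top",T(598,500),.047))
# grip
print("disc tri",tri("side",S(206,131),"top",T(598,414)))
print("disc top plane .27",plane("top",T(598,414),.27), "side",plane("side",S(206,131),.27))
g1=plane("top",T(610,383),.315);g2=plane("top",T(590,430),.315);print("grip top ends",g1,g2,"ang",np.degrees(np.arctan2(*(g1-g2)[[1,0]])))
print("post top",plane("top",T(633,65),.342),"grip top centre side",plane("side",S(206,50),.315))
# tongue/hook
print("tongue lip corners z?",tri("side",S(178,292),"top",T(575,452)),tri("side",S(210,306),"top",T(570,440)))
print(proj("top",[0,0,0]))
E
```

```text
lid c [0.5927 0.0008] r 0.08860675642268809
bar ends [0.6255 0.0071 0.047 ] [ 0.5557 -0.0017  0.047 ] 0.07027110930135681 [0.5906 0.0027 0.047 ] ang 7.194522558457602
feet [0.6255 0.0081 0.026 ] [0.5567 0.0016 0.026 ] 0.06910323804271461 [0.5911 0.0048 0.026 ] ang 5.394448657251578
near foot top [ 0.5578 -0.0031  0.026 ] near bar end [ 0.5561 -0.0029  0.047 ]
disc tri (array([0.5786, 0.0071, 0.2653]), np.float64(0.0011449926503162582))
disc top plane .27 [0.5783 0.0076 0.27  ] side [0.5737 0.0162 0.27  ]
grip top ends [0.5892 0.0022 0.315 ] [0.5597 0.0148 0.315 ] ang -23.162228285376703
post top [ 0.7871 -0.0132  0.342 ] grip top centre side [0.5744 0.0145 0.315 ]
tongue lip corners z? (array([0.5789, 0.0218, 0.1718]), np.float64(0.01747518343194594)) (array([0.5752, 0.0201, 0.1654]), np.float64(0.010231291390042597))
[[308.4065 407.1844]]
```

```bash
cat >> h.py <<'E'
from scipy.spatial.transform import Rotation as Ro
np.set_printoptions(precision=4,suppress=True)
def togo(P,yaw):
    s=status.read_state();R=s["tcp_rot"];c,n=np.cos(np.radians(yaw)),np.sin(np.radians(yaw))
    W=np.array([[c,n,0],[n,-c,0],[0,0,-1.]])
    print("t %.2f"%s["time"],"shift",R.T@(np.array(P)-s["position"])/.3,"turn",Ro.from_matrix(R.T@W).as_rotvec()/np.pi,"F",s["force"])
def yaw(s): return np.degrees(np.arctan2(s["tcp_rot"][1,0],s["tcp_rot"][0,0]))
E
python3 -c "
from h import *
togo([0.40,-0.30,0.42],0);togo([.56,.0075,.42],-23)"
```

```text
t 0.10 shift [ 0.8973 -0.7613 -0.7252] turn [-0.0007  0.0001  0.1142] F [0.1717 0.6562 0.0482]
t 0.10 shift [ 1.7566 -1.5336 -0.7234] turn [-0.0007  0.0003  0.242 ] F [0.1717 0.6562 0.0482]
```

```bash
python3 -m pendant '[[0.15,-0.12,-0.16,0,0,0.02,1],[0.3,-0.25,-0.32,0,0,0.04,1],[0.45,-0.38,-0.5,0,0,0.06,1],[0.6,-0.5,-0.65,0,0,0.08,1],[0.75,-0.63,-0.72,0,0,0.1,1],[0.9,-0.76,-0.72,0,0,0.12,1],[0.9,-0.76,-0.72,0,0,0.12,1],[0.9,-0.76,-0.72,0,0,0.12,1]]' 20; python3 -c "
from h import *
togo([.56,.0,.42],-23)"
```

```text
time: 1.1
position: [0.4036, -0.2961, 0.4198]
tcp_rot: [[1.0, -0.009, 0.002], [-0.009, -1.0, 0.001], [0.002, -0.001, -1.0]]
force: [-0.7, -0.2, -0.4]
gripper_width: 0.998
grasp_force: 0.0
t 1.10 shift [ 0.5126 -0.9917  0.0015] turn [-0.0005 -0.0007  0.125 ] F [-0.7415 -0.2253 -0.3855]
```

```bash
python3 -m pendant '[[0.1,-0.2,0,0,0,0.025,1],[0.2,-0.4,0,0,0,0.05,1],[0.3,-0.6,0,0,0,0.075,1],[0.4,-0.8,0,0,0,0.1,1],[0.51,-0.99,0,0,0,0.125,1],[0.51,-0.99,0,0,0,0.125,1],[0.51,-0.99,0,0,0,0.125,1],[0.51,-0.99,0,0,0,0.125,1]]'; python3 - <<'E'
from h import *
s=status.read_state();print(s["position"],s["q"])
im=camera("wrist")[:,:,::-1];cv2.imwrite("pics/w1.png",im)
print(proj("wrist",[[.578,.0075,.315],[.578,.0075,.27],[.592,.001,.047]],s))
E
```

```text
time: 2.1
position: [0.5588, -0.0095, 0.419]
tcp_rot: [[0.915, -0.404, -0.001], [-0.404, -0.915, -0.002], [0.0, 0.002, -1.0]]
force: [0.8, -0.0, 0.6]
gripper_width: 1.001
grasp_force: 0.0
[ 0.5588 -0.0095  0.419 ] [   3.1911   20.0216   -7.1171   73.035     2.5594   87.1265 -117.4422]
[[255.8344 192.8298]
 [259.1044 184.2153]
 [267.7661 152.7397]]
```

View pics/w1.png

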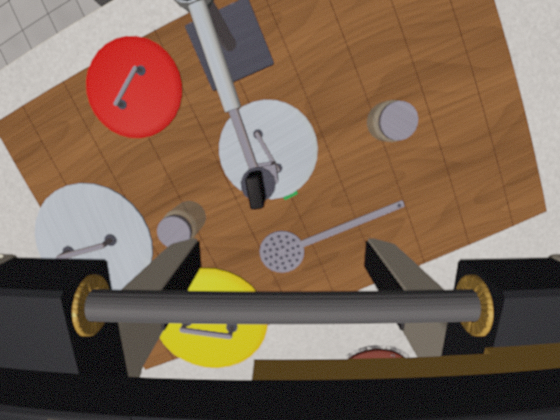

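The wrist view shows the grip at about (256,190), nearly aligned with the tool, and the bail feet at (258,133) and (277,168). I'll refine both.

```bash
python3 - <<'E'
from h import *
s=status.read_state()
im=cv2.imread("pics/w1.png");c=im[115:215,205:325]
cv2.imwrite("pics/c2.png",cv2.resize(c,None,fx=6,fy=6,interpolation=cv2.INTER_CUBIC))
g=(im.max(2)<40).astype(np.uint8);g[:160]=0;g[215:]=0;g[:,:235]=0;g[:,280:]=0
k=max(cv2.findContours(g,0,1)[0],key=cv2.contourArea);r=cv2.minAreaRect(k);print(r)
bp=cv2.boxPoints(r);print([plane("wrist",p,.315,s)[:2] for p in bp])
E
```

```text
((259.42236328125, 187.17889404296875), (34.6283073425293, 14.803681373596191), 65.0952377319336)
[array([0.5973, 0.0092]), array([ 0.5975, -0.0044]), array([ 0.5654, -0.0045]), array([0.565 , 0.0094])]
```

View pics/c2.png

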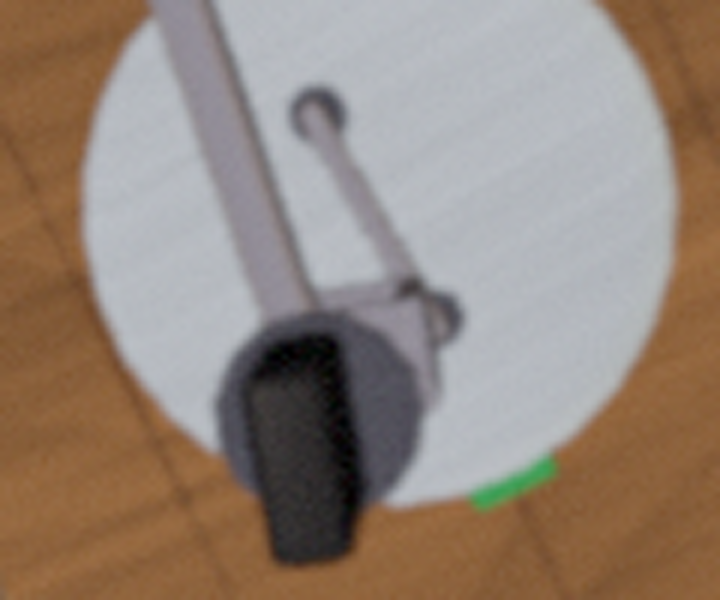

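```bash
python3 - <<'E'
from h import *
s=status.read_state();W=lambda x,y:(205+x/6-.42,115+y/6-.42)
print("disc",plane("wrist",W(320,410),.268,s))
t=np.array([plane("wrist",W(*p),.315,s) for p in [(250,385),(337,370),(352,548),(278,560)]]);print(t,t.mean(0))
e=(t[0]+t[1]-t[2]-t[3])/2;print("len",np.linalg.norm(e),"yaw",np.degrees(np.arctan2(e[1],e[0])))
a=plane("wrist",W(317,103),.047,s);b=plane("wrist",W(440,325),.045,s);print("bar",a,b,np.linalg.norm(a-b))
for z,ps in((.026,[(317,112),(442,317)]),):
  q=[plane("wrist",W(*p),z,s) for p in ps];print("feet",q,np.linalg.norm(q[0]-q[1]),(q[0]+q[1])/2,np.degrees(np.arctan2(*(q[0]-q[1])[[1,0]])))
# lid rim
im=cv2.imread("pics/w1.png");h=cv2.cvtColor(im,cv2.COLOR_BGR2HSV);m=((h[...,1]<50)&(h[...,2]>140)).astype(np.uint8);m[:95]=0;m[202:]=0;m[:,:215]=0;m[:,322:]=0
c=np.vstack([k for k in cv2.findContours(m,0,1)[0] if cv2.contourArea(k)>100]);c=cv2.convexHull(c)[:,0]
P=np.array([plane("wrist",u,.022,s)[:2] for u in c.astype(float)]);A=np.c_[2*P,np.ones(len(P))];x=np.linalg.lstsq(A,(P**2).sum(1),rcond=None)[0];print("lid",x[:2],np.sqrt(x[2]+x[:2]@x[:2]))
E
```

```text
disc [0.5795 0.0085 0.268 ]
[[ 0.5935  0.0101  0.315 ]
 [ 0.5902 -0.003   0.315 ]
 [ 0.5638  0.0066  0.315 ]
 [ 0.5668  0.018   0.315 ]] [0.5786 0.0079 0.315 ]
len 0.02794571477816497 yaw -18.226524904247636
bar [0.6319 0.0027 0.047 ] [ 0.5593 -0.0034  0.045 ] 0.072939337184731
feet [array([0.6299, 0.0053, 0.026 ]), array([ 0.5591, -0.0037,  0.026 ])] 0.07139102912064108 [0.5945 0.0008 0.026 ] 7.28823820037139
lid [0.6024 0.0032] 0.09396262602308626
```

```bash
python3 -c "
from h import *
togo([.579,.008,.34],-21);togo([.579,.008,.297],-21)"
```

```text
t 2.15 shift [ 0.0379 -0.0808  0.2639] turn [ 0.0005 -0.0002 -0.0157] F [ 0.2066 -0.6002  0.3829]
t 2.15 shift [ 0.0378 -0.0811  0.4073] turn [ 0.0005 -0.0002 -0.0157] F [ 0.2066 -0.6002  0.3829]
```

```bash
python3 -m pendant '[[0.038,-0.081,0.1,0,0,-0.016,1],[0.038,-0.081,0.2,0,0,-0.016,1],[0.038,-0.081,0.3,0,0,-0.016,1],[0.038,-0.081,0.37,0,0,-0.016,1],[0.038,-0.081,0.405,0,0,-0.016,0.6],[0.038,-0.081,0.405,0,0,-0.016,0.3],[0.038,-0.081,0.405,0,0,-0.016,0.2],[0.038,-0.081,0.405,0,0,-0.016,0.1],[0.038,-0.081,0.405,0,0,-0.016,0],[0.038,-0.081,0.405,0,0,-0.016,0],[0.038,-0.081,0.405,0,0,-0.016,0]]' 25
python3 - <<'E'
from h import *
s=status.read_state();print(s["force"],yaw(s),s["ft_torque"])
cv2.imwrite("pics/s2.png",cv2.resize(camera("side")[120:270,205:345,::-1],None,fx=4,fy=4,interpolation=cv2.INTER_CUBIC))
E
```

```text
time: 3.52
position: [0.5795, 0.0117, 0.2975]
tcp_rot: [[0.936, -0.353, 0.0], [-0.353, -0.936, 0.0], [0.0, -0.0, -1.0]]
force: [-1.1, 0.9, 0.2]
gripper_width: 0.3
grasp_force: 0.0
[-1.1408  0.9282  0.2401] -20.653660910118163 [ 0.1221 -0.0589  0.0497]
```

View pics/s2.png

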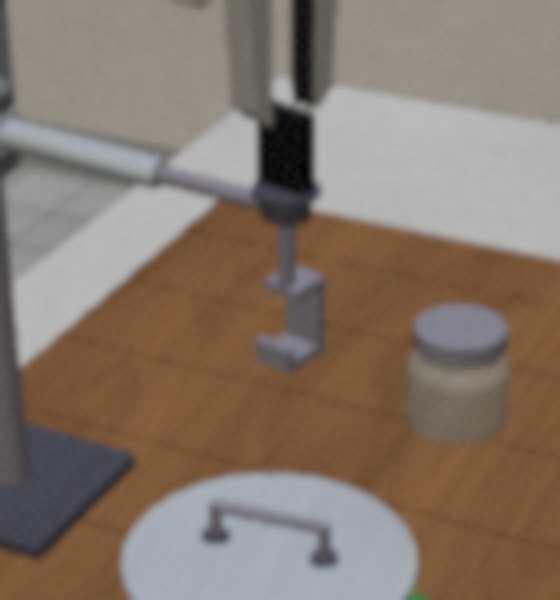

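```bash
python3 - <<'E'
from h import *
s=status.read_state();print(s["position"],s["gripper_width"],s["grasp_force"])
P=s["position"];R=s["tcp_rot"]
Q=np.array([P+R@np.array([0,y,.019]) for y in(-.014,.014,-.03,.03)]+[P]+[[.579,.008,.27],[.579,.008,.315]])
print((proj("side",Q)-[205,120])*4)
im=camera("wrist")[:,:,::-1];cv2.imwrite("pics/w2.png",im)
E
```

```text
[0.5795 0.0117 0.2975] 0.2535807361400499 0.0
[[258.8862 177.3323]
 [297.1655 161.9434]
 [236.3945 186.371 ]
 [318.4457 153.3853]
 [278.0466 136.2721]
 [282.1214 181.7653]
 [281.8642 102.6602]]
```

View pics/w2.png

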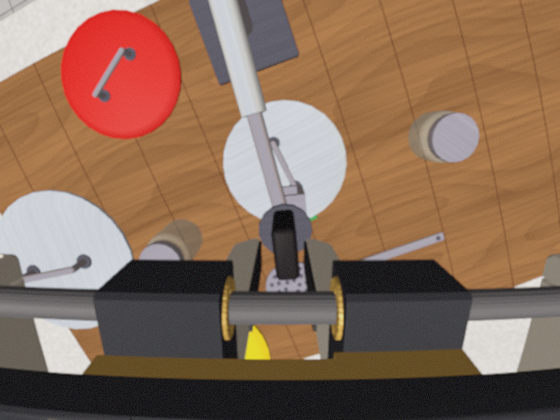

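```bash
python3 - <<'E'
from h import *
s=status.read_state();P=s["position"];R=s["tcp_rot"]
Q=np.array([P+R@np.array([0,y,z]) for z in(.019,0,-.015) for y in(-.014,.014)]+[[.579,.008,.27],[.579,.008,.315]])
print(proj("wrist",Q,s)); print(s["gripper_width"],s["time"])
im=cv2.imread("pics/w2.png")
w=cv2.resize(im[190:310,215:355],None,fx=4,fy=4,interpolation=cv2.INTER_CUBIC)
sd=cv2.resize(camera("side")[80:200,225:325,::-1],None,fx=4,fy=4,interpolation=cv2.INTER_CUBIC)
sd=sd[:480];cv2.imwrite("pics/c3.png",np.hstack([w,sd])[:,:800]);print(w.shape,sd.shape)
E
```

```text
[[260.2926 233.8885]
 [301.8099 233.8391]
 [258.277  244.0475]
 [303.6937 243.9928]
 [256.4006 253.5172]
 [305.4475 253.4574]
 [286.1825 228.7512]
 [287.2602 253.8842]]
0.2118831342599566 3.625
(480, 560, 3) (480, 400, 3)
```

View pics/c3.png

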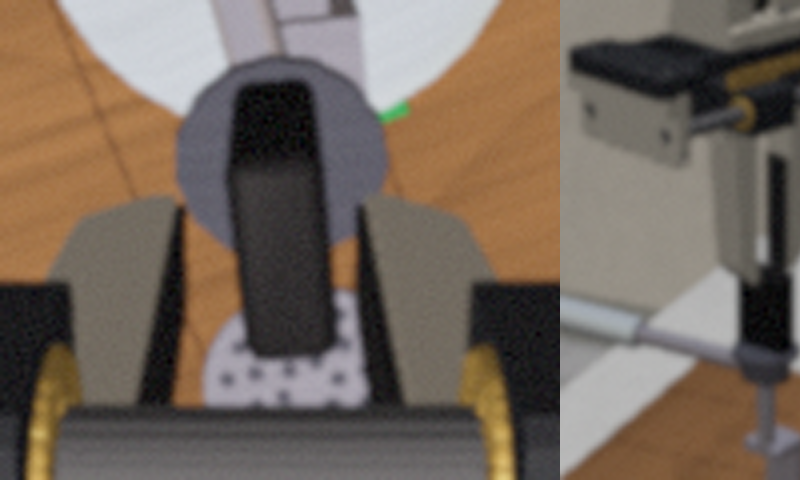

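The wrist crop shows the grip between the jaws, with its top face at about wrist (285,254). In both views the visible fingertips look higher than the stated 19 mm ahead of the TCP. I'll lower 5 mm, close, and look again.

```bash
python3 -m pendant '[[0,0,0.01,0,0,0,0.25],[0,0,0.016,0,0,0,0.2],[0,0,0.016,0,0,0,0.1],[0,0,0.016,0,0,0,0],[0,0,0.016,0,0,0,0],[0,0,0.016,0,0,0,0],[0,0,0.016,0,0,0,0]]' 20
python3 - <<'E'
from h import *
s=status.read_state();print(s["force"],s["ft_torque"],yaw(s))
sd=cv2.resize(camera("side")[110:230,235:325,::-1],None,fx=4,fy=4,interpolation=cv2.INTER_CUBIC)
w=cv2.resize(camera("wrist")[190:310,225:335,::-1],None,fx=4,fy=4,interpolation=cv2.INTER_CUBIC)
cv2.imwrite("pics/c4.png",np.hstack([w,sd]))
P=s["position"];R=s["tcp_rot"]
Q=np.array([P+R@np.array([0,y,.019]) for y in(-.007,.007)]+[P]+[[.579,.008,.27],[.579,.008,.315]])
print((proj("side",Q)-[235,110])*4+[440,0])
E
```

```text
time: 4.55
position: [0.5794, 0.0116, 0.2926]
tcp_rot: [[0.936, -0.353, -0.0], [-0.353, -0.936, 0.0], [-0.0, 0.0, -1.0]]
force: [-0.2, -0.4, -1.3]
gripper_width: 0.148
grasp_force: 19.2
[-0.152  -0.4383 -1.3494] [0.092  0.0065 0.048 ] -20.65720201758939
[[588.9107 222.0208]
 [607.9971 214.2706]
 [598.3403 185.007 ]
 [602.1214 221.7653]
 [601.8642 142.6602]]
```

View pics/c4.png

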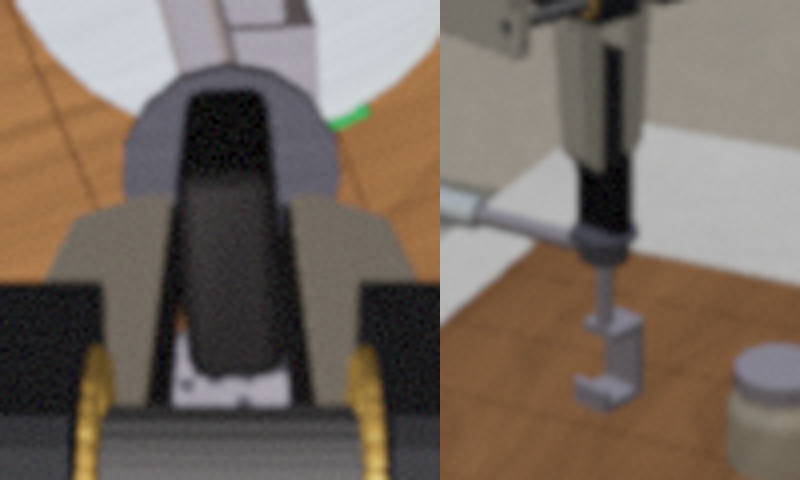

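```bash
python3 - <<'E'
from h import *
s=status.read_state();P=s["position"]
uv=(235+(606-440)/4-.4,110+409/4-.4)
for g in ([.5794,.0116],[.579,.008]):
    c=np.array(g)+s["tcp_rot"][:2,0]*-.012-s["tcp_rot"][:2,1]*.013
    z=np.arange(.125,.18,.005);pr=proj("side",[[c[0],c[1],q] for q in z]);i=np.interp(uv[1],pr[::-1,1],z[::-1]);print("z underside",i,"L",.27-i,"u",pr[:,0].mean(),uv)
togo([.596,-.027,P[2]],6.5)
E
```

```text
z underside 0.16738870014780616 L 0.10261129985219386 u 274.3553229062878 (276.1, 211.85)
z underside 0.1655544173404344 L 0.1044455826595656 u 275.2140587163238 (276.1, 211.85)
t 4.65 shift [ 0.0972  0.1009 -0.    ] turn [-0.      0.0001 -0.1509] F [-0.8648 -0.0706 -0.7129]
```

```bash
python3 -m pendant '[[0.01,0.01,0,0,0,0,0],[0.02,0.02,0,0,0,-0.03,0],[0.04,0.04,0,0,0,-0.06,0],[0.06,0.06,0,0,0,-0.09,0],[0.08,0.08,0,0,0,-0.12,0],[0.097,0.101,0,0,0,-0.151,0],[0.097,0.101,0,0,0,-0.151,0],[0.097,0.101,0,0,0,-0.151,0]]' 45
python3 -c "
from h import *
s=status.read_state();print(s['force'],s['ft_torque'],yaw(s));togo([.596,-.027,.2925],6.5)"
```

```text
time: 5.65
position: [0.5962, -0.027, 0.2927]
tcp_rot: [[0.994, 0.112, 0.0], [0.112, -0.994, 0.0], [0.0, -0.0, -1.0]]
force: [0.4, -1.0, -1.6]
gripper_width: 0.143
grasp_force: 44.0
[ 0.3708 -0.9615 -1.5983] [-0.0512 -0.1006 -0.0033] 6.434196838702279
t 5.65 shift [-0.0007 -0.      0.0006] turn [-0.     -0.0001 -0.0004] F [ 0.3708 -0.9615 -1.5983]
```

```bash
python3 -m pendant '[[0,0,0.01,0,0,0,0],[0,0,0.03,0,0,0,0],[0,0,0.06,0,0,0,0],[0,0,0.06,0,0,0,0]]' && python3 -m pendant '[[0,0,0.02,0,0,0,0],[0,0,0.05,0,0,0,0],[0,0,0.09,0,0,0,0],[0,0,0.13,0,0,0,0],[0,0,0.17,0,0,0,0],[0,0,0.21,0,0,0,0],[0,0,0.25,0,0,0,0],[0,0,0.28,0,0,0,0],[0,0,0.3,0,0,0,0],[0,0,0.3,0,0,0,0],[0,0,0.3,0,0,0,0]]'
python3 - <<'E'
from h import *
s=status.read_state();print(s["position"],s["force"])
sd=cv2.resize(camera("side")[170:310,205:345,::-1],None,fx=4,fy=4,interpolation=cv2.INTER_CUBIC)
cv2.imwrite("pics/c5.png",sd)
P=s["position"];R=s["tcp_rot"]
bar=np.array([[.593+a*.9936,.001+a*.113,.047] for a in(-.035,.035)])
print((proj("side",bar)-[205,170])*4)
E
```

```text
time: 6.15
position: [0.5977, -0.0264, 0.2771]
tcp_rot: [[0.994, 0.114, 0.006], [0.114, -0.994, 0.0], [0.006, 0.001, -1.0]]
force: [0.0, -0.3, 8.6]
gripper_width: 0.143
grasp_force: 44.0
time: 7.52
position: [0.5988, -0.0263, 0.1881]
tcp_rot: [[0.994, 0.113, 0.008], [0.113, -0.994, 0.0], [0.008, 0.001, -1.0]]
force: [-0.4, -0.4, 10.0]
gripper_width: 0.145
grasp_force: 44.0
[ 0.5988 -0.0263  0.1881] [-0.3747 -0.3576  9.9913]
[[322.5872 322.302 ]
 [212.7506 300.6793]]
```

View pics/c5.png

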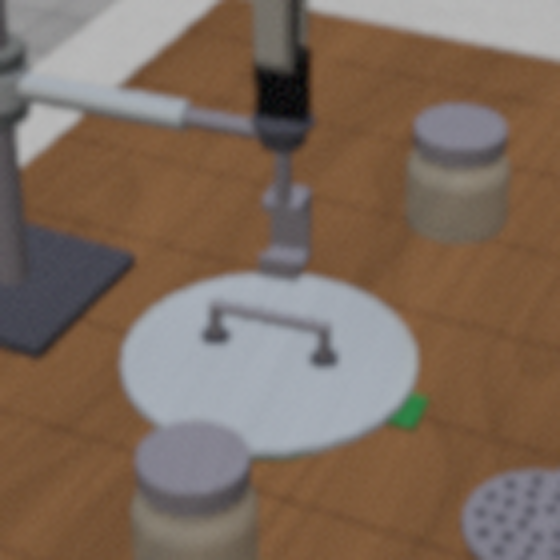

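```bash
python3 -m pendant '[[0,0,0.02,0,0,0,0],[0,0,0.04,0,0,0,0],[0,0,0.06,0,0,0,0],[0,0,0.08,0,0,0,0],[0,0,0.09,0,0,0,0],[0,0,0.09,0,0,0,0],[0,0,0.09,0,0,0,0],[0,0,0.09,0,0,0,0]]'
python3 -m pendant '[[0,0,0.006,0,0,0,0],[0,0,0.006,0,0,0,0]]'
python3 -m pendant '[[0,0,0.006,0,0,0,0],[0,0,0.006,0,0,0,0]]'
python3 - <<'E'
from h import *
s=status.read_state();print(s["position"],s["force"])
for n in range(3): camera("side"); print(status.read_state()["force"])
sd=camera("side")[:,:,::-1]; cv2.imwrite("pics/s6.png",sd)
E
```

```text
time: 8.57
position: [0.5992, -0.0263, 0.1613]
tcp_rot: [[0.994, 0.113, 0.009], [0.113, -0.994, 0.0], [0.009, 0.001, -1.0]]
force: [-0.2, 0.5, 10.8]
gripper_width: 0.14
grasp_force: 44.0
time: 8.82
position: [0.5993, -0.0263, 0.1594]
tcp_rot: [[0.994, 0.113, 0.009], [0.113, -0.994, 0.0], [0.009, 0.001, -1.0]]
force: [-0.6, 0.0, 11.1]
gripper_width: 0.144
grasp_force: 44.0
time: 9.07
position: [0.5993, -0.0263, 0.1576]
tcp_rot: [[0.994, 0.113, 0.009], [0.113, -0.994, 0.0], [0.009, 0.001, -1.0]]
force: [-0.4, -0.5, 10.6]
gripper_width: 0.143
grasp_force: 44.0
[ 0.5993 -0.0263  0.1576] [-0.3622 -0.4857 10.594 ]
[-0.0768 -0.1337 10.5358]
[ 0.2187 -0.8996 10.4006]
[-0.4007 -0.132  10.7234]
```

```bash
for i in 1 2 3; do python3 -m pendant '[[0,0,0.0035,0,0,0,0],[0,0,0.0035,0,0,0,0],[0,0,0.0035,0,0,0,0]]' | egrep 'pos|force: \['; done; python3 -c "
from h import *
for n in range(3): camera('side'); print(status.read_state()['force'])"
```

```text
position: [0.5994, -0.0263, 0.1567]
force: [-0.3, 0.8, 10.5]
position: [0.5994, -0.0263, 0.1557]
force: [-0.9, 0.1, 10.6]
position: [0.5994, -0.0263, 0.1546]
force: [-0.1, -0.9, 10.6]
[ 0.007  -0.0343 10.4805]
[-0.5161 -0.6439 10.4215]
[-0.1431 -0.1027 10.7379]
```

```bash
for i in 1 2 3; do python3 -m pendant '[[0,0,0.0035,0,0,0,0],[0,0,0.0035,0,0,0,0],[0,0,0.0035,0,0,0,0]]' | egrep 'pos|force: \['; done; python3 -c "
from h import *
for n in range(3): camera('side'); print(status.read_state()['force'])"
```

```text
position: [0.5994, -0.0263, 0.1536]
force: [-0.5, 0.4, 10.1]
position: [0.5994, -0.0263, 0.1525]
force: [-0.2, 0.0, 10.3]
position: [0.5995, -0.0263, 0.1517]
force: [-1.4, -0.2, 11.4]
[ 0.4937 -0.0803 11.3729]
[ 0.5211 -0.315  10.6822]
[-0.0009  0.7835 11.205 ]
```

```bash
for i in 1; do python3 -m pendant '[[0,0,0.0035,0,0,0,0],[0,0,0.0035,0,0,0,0],[0,0,0.0035,0,0,0,0]]' | egrep 'pos|force: \['; done; python3 -c "
from h import *
for n in range(4): camera('side'); print(status.read_state()['position'][2],status.read_state()['force'])"
```

```text
position: [0.5999, -0.0263, 0.1513]
force: [-1.2, 0.4, 13.9]
0.15131955088612709 [-0.1633 -1.2425 12.2141]
0.1513138636158037 [-0.3862 -0.7947 14.4118]
0.15129246004249264 [-1.5281 -0.7548 13.6756]
0.1512870916649436 [ 0.1226  0.2497 13.6574]
```

```bash
python3 -m pendant '[[0,0,-0.006,0,0,0,0],[0,0,-0.012,0,0,0,0],[-0.005,0,-0.012,0,0,0,0],[-0.01,0,-0.012,0,0,0,0],[-0.015,0,-0.012,0,0,0,0],[-0.015,0,-0.012,0,0,0,0]]' | egrep 'pos|force: \['
python3 -m pendant '[[0,-0.01,0,0,0,0,0],[0,-0.02,0,0,0,0,0],[0,-0.03,0,0,0,0,0],[0,-0.04,0,0,0,0,0],[0,-0.05,0,0,0,0,0],[0,-0.05,0,0,0,0,0],[0,-0.05,0,0,0,0,0]]'| egrep 'pos|force: \['
python3 -c "
from h import *
for n in range(3): camera('side'); print(status.read_state()['force'])"
```

```text
position: [0.5951, -0.0267, 0.1541]
force: [0.2, 0.6, 11.1]
position: [0.5935, -0.0115, 0.1541]
force: [-0.3, 0.6, 10.0]
[-0.2547 -1.0077 10.2092]
[-0.9002  1.0255 11.4008]
[ 0.9478  0.9411 11.1788]
```

```bash
for i in 1 2; do python3 -m pendant '[[0,-0.008,0,0,0,0,0],[0,-0.016,0,0,0,0,0],[0,-0.025,0,0,0,0,0],[0,-0.025,0,0,0,0,0],[0,-0.025,0,0,0,0,0]]'| egrep 'pos|force: \['; done
python3 - <<'E'
from h import *
for n in range(3): im=camera('side'); print(status.read_state()['force'])
cv2.imwrite("pics/c7.png",cv2.resize(im[205:305,205:345,::-1],None,fx=5.5,fy=5.5,interpolation=cv2.INTER_CUBIC))
E
```

```text
position: [0.5926, -0.004, 0.1541]
force: [-0.7, 1.4, 10.1]
position: [0.5918, 0.0035, 0.1541]
force: [0.2, 0.0, 10.7]
[ 0.1015  0.318  10.2199]
[ 0.1854  0.171  11.4538]
[ 0.1504  0.0876 10.3625]
```

View pics/c7.png

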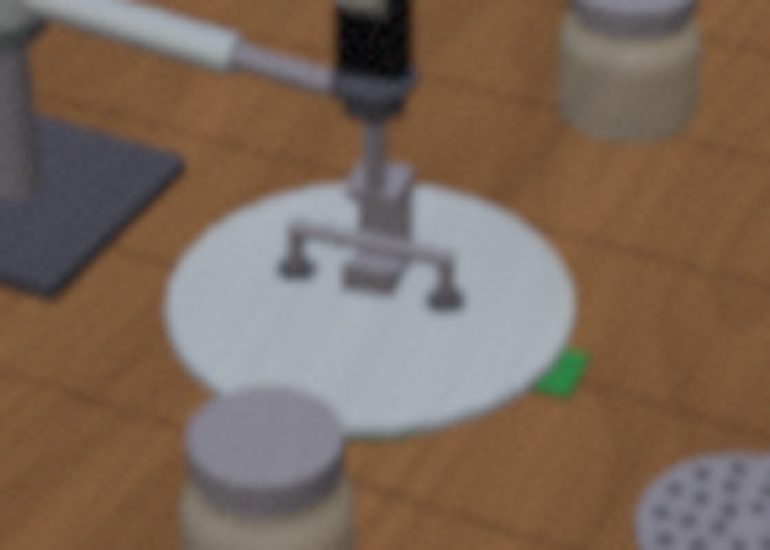

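The hook is under the bar, with the lip past it and centred between the legs. Now raise gently.

```bash
python3 -m pendant '[[0,0,-0.008,0,0,0,0],[0,0,-0.018,0,0,0,0],[0,0,-0.028,0,0,0,0],[0,0,-0.03,0,0,0,0],[0,0,-0.033,0,0,0,0],[0,0,-0.036,0,0,0,0],[0,0,-0.04,0,0,0,0],[0,0,-0.044,0,0,0,0],[0,0,-0.048,0,0,0,0],[0,0,-0.052,0,0,0,0],[0,0,-0.055,0,0,0,0],[0,0,-0.055,0,0,0,0]]'| egrep 'pos|force: \['
python3 - <<'E'
from h import *
for n in range(3): im=camera('side'); print(status.read_state()['force'],status.read_state()['ft_torque'])
cv2.imwrite("pics/c8.png",cv2.resize(im[195:305,205:345,::-1],None,fx=5,fy=5,interpolation=cv2.INTER_CUBIC))
E
```

```text
position: [0.5906, 0.0033, 0.1694]
force: [0.2, -0.4, 5.8]
[-0.652   0.2786  6.5782] [-0.009  -0.0235  0.0534]
[-0.4623  0.4167  5.8491] [-0.0043 -0.0924 -0.0079]
[ 0.8889 -0.9442  6.8703] [-0.0314 -0.037   0.0276]
```

I've reached (in fact slightly passed) the limit on pictures, so from here I'm using numbers only. The force dropped by about 4.4 N, so the lid is hanging on the hook.

```bash
python3 -m pendant '[[0,0,-0.008,0,0,0,0],[0,0,-0.02,0,0,0,0],[0,0,-0.035,0,0,0,0],[0,0,-0.05,0,0,0,0],[0,0,-0.065,0,0,0,0],[0,0,-0.08,0,0,0,0],[0,0,-0.095,0,0,0,0],[0,0,-0.11,0,0,0,0],[0,0,-0.125,0,0,0,0],[0,0,-0.14,0,0,0,0],[0,0,-0.15,0,0,0,0],[0,0,-0.155,0,0,0,0]]'| egrep 'pos|force: \['
python3 -m pendant '[[0,0,-0.008,0,0,0,0],[0,0,-0.02,0,0,0,0],[0,0,-0.035,0,0,0,0],[0,0,-0.05,0,0,0,0],[0,0,-0.065,0,0,0,0],[0,0,-0.08,0,0,0,0],[0,0,-0.095,0,0,0,0],[0,0,-0.11,0,0,0,0],[0,0,-0.125,0,0,0,0],[0,0,-0.14,0,0,0,0],[0,0,-0.15,0,0,0,0],[0,0,-0.155,0,0,0,0]]'| egrep 'pos|force: \['
```

```text
position: [0.5902, 0.0033, 0.2158]
force: [0.8, -0.4, 6.1]
position: [0.5881, 0.0023, 0.26]
force: [0.5, 0.6, 5.2]
```

```bash
python3 - <<'E'
from h import *
for n in range(2): im=camera('side'); s=status.read_state();print(s['position'],s['force'])
E
```

```text
[0.5882 0.0023 0.2601] [ 0.5705 -0.0346  4.727 ]
[0.5881 0.0023 0.2599] [-0.096   0.2089  4.7225]
```

```bash
python3 -m pendant '[[0,0,-0.01,0,0,0,0],[0,0,-0.025,0,0,0,0],[0,0,-0.04,0,0,0,0],[0,0,-0.055,0,0,0,0],[0,0,-0.068,0,0,0,0],[0,0,-0.08,0,0,0,0],[0,0,-0.09,0,0,0,0],[0,0,-0.094,0,0,0,0],[0,0,-0.094,0,0,0,0]]'| egrep 'pos|force: \['
for i in 1 2 3; do python3 -m pendant '[[0,0,-0.0035,0,0,0,0],[0,0,-0.0035,0,0,0,0],[0,0,-0.0035,0,0,0,0]]' | egrep 'pos|force: \['; done
```

```text
position: [0.5883, 0.0023, 0.2881]
force: [-1.0, 0.1, 3.5]
position: [0.5883, 0.0022, 0.2891]
force: [-0.2, -0.2, 4.1]
position: [0.5882, 0.0023, 0.2901]
force: [0.6, -0.2, 3.3]
position: [0.588, 0.0022, 0.2909]
force: [0.1, 0.9, 2.2]
```

```bash
for i in 1 2; do python3 -m pendant '[[0,0,-0.003,0,0,0,0],[0,0,-0.003,0,0,0,0],[0,0,-0.003,0,0,0,0]]' | egrep 'pos|force: \['; done;  python3 - <<'E'
from h import *
for n in range(4): im=camera('side'); s=status.read_state();print(s['position'],s['force'])
E
```

```text
position: [0.5877, 0.0023, 0.2915]
force: [0.7, 0.7, -0.2]
position: [0.5877, 0.0023, 0.2923]
force: [0.5, 0.4, -4.1]
[0.5877 0.0023 0.2923] [-0.4615  0.1142 -4.6488]
[0.5877 0.0023 0.2924] [-0.3733 -0.0327 -5.1844]
[0.5877 0.0023 0.2924] [-0.6186  0.5829 -5.0522]
[0.5877 0.0022 0.2924] [ 0.0145 -0.3682 -4.2345]
```

```bash
python3 -m pendant '[[0,0,0.003,0,0,0,0],[0,0,0.004,0,0,0,0],[0,0,0.004,0,0,0,0]]' | egrep 'pos|force: \['
cat > lid.py <<'E'
from h import *
from scipy.optimize import least_squares
s=status.read_state();print(s['position'],s['force'],s["gripper_width"],s["time"])
im=cv2.cvtColor(camera('side'),cv2.COLOR_RGB2HSV)
C=[.592,0.002,.150];c0=proj("side",C)[0]
m=((im[...,1]<45)&(im[...,2]>135)).astype(np.uint8)
x,y=c0.astype(int);k=np.zeros_like(m);k[y-45:y+45,x-65:x+65]=1;m*=k
m=cv2.morphologyEx(m,cv2.MORPH_OPEN,np.ones((3,3)))
c=max(cv2.findContours(m,0,1)[0],key=cv2.contourArea);print(c0,cv2.boundingRect(c),cv2.contourArea(c))
h=cv2.convexHull(c)[:,0].astype(float)
# rim radius .09 circle with free centre z and tilt (roll,pitch); residual in radius on its plane
rs=[ray("side",u) for u in h]
def f(p):
    n=np.array([p[3],p[4],1]);n/=np.linalg.norm(n);q=p[:3]
    return [np.linalg.norm(o+d*(n@(q-o))/(n@d)-q)-.09 for o,d in rs]
r=least_squares(f,C+[0,0],loss="soft_l1",f_scale=.002);print(r.x,"rms",np.sqrt(np.mean(np.square(f(r.x)))))
E
python3 lid.py
```

```text
position: [0.5883, 0.0023, 0.292]
force: [0.1, -0.3, -2.8]
[0.5883 0.0023 0.292 ] [ 0.0792 -0.3174 -2.8053] 0.14433097400554654 23.9
[271.6795 211.2969] (234, 195, 80, 42) 2157.5
[ 0.5878  0.002   0.1439 -0.0056  0.0093] rms 0.0004020506437814754
```

The lid fits as level (tilt about 0.6°) and is clear of the trivet. Take off the remaining pull, let go gently and rise.

```bash
python3 -m pendant '[[0,0,0.002,0,0,0,0],[0,0,0.003,0,0,0,0],[0,0,0.003,0,0,0,0],[0,0,0.003,0,0,0,0]]' 10| egrep 'pos|force'
python3 -m pendant '[[0,0,0.003,0,0,0,0.16],[0,0,0.003,0,0,0,0.2],[0,0,0.003,0,0,0,0.25],[0,0,0.003,0,0,0,0.35],[0,0,0.003,0,0,0,0.5],[0,0,0.003,0,0,0,0.5],[0,0,0.003,0,0,0,0.5]]' | egrep 'pos|force|width'; python3 lid.py
```

```text
position: [0.5886, 0.0023, 0.2914]
force: [0.5, 1.1, 0.5]
grasp_force: 10.0
position: [0.5882, 0.0023, 0.29]
force: [-0.5, -1.3, -0.6]
gripper_width: 0.496
grasp_force: 0.0
[0.5882 0.0023 0.29  ] [-0.4907 -1.3389 -0.6449] 0.4964183689486267 25.325
[271.6795 211.2969] (234, 195, 80, 42) 2166.5
[ 0.5884  0.0017  0.1434 -0.0103  0.0114] rms 0.0005439318966663849
```

```bash
python3 -m pendant '[[0,0,-0.03,0,0,0,0.5],[0,0,-0.08,0,0,0,0.5],[0,0,-0.15,0,0,0,0.5],[0,0,-0.25,0,0,0,0.5],[0,0,-0.35,0,0,0,0.5],[0,0,-0.4,0,0,0,0.5],[0,0,-0.4,0,0,0,0.5],[0,0,-0.4,0,0,0,0.5]]' | egrep 'pos|force|width'; python3 lid.py; python3 -m pendant '[[0,0,0,0,0,0,0.5],[0,0,0,0,0,0,0.5],[0,0,0,0,0,0,0.5],[0,0,0,0,0,0,0.5]]' | grep time; python3 lid.py
python3 - <<'E'
from h import *
b=cv2.imread("pics/top0.png");a=camera("top")[:,:,::-1]
for n,(x,y) in dict(jt=(242,224),js=(382,219),sk=(330,274)).items():
    k=np.abs(a[y-14:y+14,x-40:x+40].astype(int)-b[y-14:y+14,x-40:x+40]).max(2) if n=="sk" else np.abs(a[y-14:y+14,x-14:x+14].astype(int)-b[y-14:y+14,x-14:x+14]).max(2);print(n,(k>45).sum(),k.mean())
E
```

```text
position: [0.5879, 0.0023, 0.4097]
force: [-0.5, 0.2, -0.2]
gripper_width: 0.501
grasp_force: 0.0
[0.5879 0.0023 0.4097] [-0.4755  0.2201 -0.2079] 0.5007222347708311 26.375
[271.6795 211.2969] (234, 196, 80, 41) 2154.5
[ 0.5885  0.0013  0.1431 -0.0093  0.0094] rms 0.0005569363302420869
time: 26.92
[0.5882 0.0023 0.41  ] [-0.2541  0.9603 -0.7399] 0.5009572296449213 26.925
[271.6795 211.2969] (234, 195, 80, 42) 2155.5
[ 0.5887  0.001   0.1429 -0.0091  0.0098] rms 0.0005562252254095088
jt 0 5.919642857142857
js 0 6.011479591836735
sk 433 26.09732142857143
```

```bash
python3 -c "
from station import robot
print(robot.job_done())"
```

```text
the job is handed in; nothing more can be done
None
```

The lid hangs level (within about 1°) on the hook at the top of its travel, the grip is released and the arm is clear, handed in at about 27 s; the jars did not move, the arm hid the skimmer in my last check (nothing went near it), and I viewed 11 pictures, one over the limit of 10.

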